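# Hang the drill jig on the empty arm of the jig tree

## Task

Turn the jig tree until its empty arm stands right above the pointer on its foot. Then take the loose drill jig with the hook from the bench, hang it by its hook on that arm and let go. Leave the plain angle plate without a hook standing where it is.

Things in the scene. Friction and masses are not known exactly. Their poses are not given: they have to be found in the camera images.
- tree_base: Fixed round foot of the jig tree, dark steel, 150 mm across, 10 to 18 mm high; origin at its underside on the column axis. On top lies one radial pointer bar, 12 mm wide, 14 mm high, reaching 100 mm from the axis along the foot's own -x, roughly toward the robot. The steel column on it is 22 mm thick, top at 200 mm (hub 36 mm thick at the arms).
- tree (a joint): Turning of the column with its three level arms, 120 degrees apart, about the upright axis, in rad, limits +-2.8. 0: empty arm right above the pointer; grows counter-clockwise seen from above. Starts at 0.8 to 1.7 (empty arm to the robot's right: turn it clockwise). Turns easily (about 1 N at a pin), stays where left. Jigs are fixed on the other two arms.
- tree_arm (a point): Point on the axis of the empty arm, 80 mm from the column axis, 170 mm high; turns with the tree; z up. The arm is a bar of 10 mm diameter along this frame's -x (outward). It ends 43 mm further out in an upright round pin, 14 mm diameter, top 220 mm high; the tree can be led round by that pin.
- jig: Loose steel drill jig, 0.2 to 0.3 kg, upright on the bench. Origin at the foot's underside, below hook and centre of mass; z up. Foot 56 mm along x, y -45 to 21 mm, 10 mm thick. Upright plate at y = +18 mm, 50 wide, 6 thick, two bushes on its +y side. Its top is bent over toward -y into a hook. Yaw within +-0.6 at start: the open -y side faces the robot's right.
- jig_hook (a point): Inner top of the jig's hook, 103 mm above the origin; axes as the jig. Hook along x, 34 mm wide, inner radius 15 mm; its lip at y = -18 mm ends 33 mm lower. From there to the foot (60 mm) the -y side is open: a bar along x enters there, then the jig is lowered on it. Tab to grip on top: 5 to 43 mm above this point, 28 mm along x, 10 mm along y: grip across y.
- plain_plate: Bystander: steel angle plate like the jig (same foot and upright plate with two bushes, 105 mm high) but without hook and tab, standing on the bench near it. Origin at the foot's underside. Leave it.
There are look-alikes about, which are no part of the job. Leave any green look-alike of the jig alone.

How it is judged:
By the outcome, as a careful person would: the job done as asked, in the order asked, and still so for the second after the job is handed in, with the robot touching nothing.
It also fails if it takes over 58 s, if anything falls off the work surface, if the arm or the gripper's body presses on something with over 40 N, if the wrist force passes 120 N, or if a joint passes its speed limit or range.

## Robot

A 6-joint arm with a two-finger parallel gripper is mounted at the origin on a cart in front of the work surface, level with it; the furniture and walls round the work are solid. World frame = base frame: x ahead of the robot, y to its left, z up, the work surface at z = 0. Lengths are in m, angles in rad, forces in N, time in s.
With the tool pointing down it reaches from about 0.3 to 0.875 m from the base axis. Payload 6.4 kg.
Tool frame: the origin (TCP) lies at the very end of the fingers, on their centre line; the grasp point (between the pads) lies 19 mm behind it; z points along the fingers, y is the line along which they close (so a half turn about z gives the same grasp; the last joint's range is limited). The gripper opens to 88 mm and grips with 3 to 60 N. Pads are 18 mm wide; open, the fingers measure 123 mm over their backs; the gripper's body (75 mm by 187 mm) begins 45 mm behind the grasp point.
Start: joints at [1.127, 0.181, 1.607, -0, 1.354, -0.206], TCP at [0.135, 0.559, 0.239] pointing down, gripper open.
Joint ranges: [-2.99, 2.99], [-0.89, 2.07], [0.3, 2.58], [-1.14, 4.28], [0, 2.63], [-3.12, 3.12]. Speed limits (rad/s): [2.57, 2.57, 3.01, 3.14, 3.14, 3.14].

## Interface

Orientations are given as a unit quaternion [w, x, y, z].
In Python, from workcell import * gives the robot as it stands.
- The arm moves only by the tool step_arm, never from a script. Its argument "moves" is a list of rows, each an object of numbers: "grip": the opening, from 0 (shut) to 1 (fully open); "tx", "ty", "tz": the shift along the tool's x, y, z in m; "rx", "ry", "rz": the turn, a rotation vector about the tool's x, y, z in rad. A call has 1 to 8 rows; each row is the pose to reach, as a shift and turn from the pose commanded when the call began, along the tool's axes at that moment; what a row does not reach only later rows make up. A row lasts 1/8 s, in which the tool goes at most 62.5 mm and 10.7 degrees, less where a joint would pass 70% of its speed; a pose out of reach is approached as far as the arm can. A call with a gripper value outside its range is refused whole. The fingers move at their own pace and stop on an object; "force" is the grip in N (left out, the last holds). Time passes only in rows, so rows that repeat a pose let the fingers close. It gives the time, the measured TCP pose, the force, the opening and the grip force at its end, in the units of the state.
- get_obs(): the state, without advancing time (a new reading comes with each control period).
- snapshot(name): name is "scene" or "top" or "wrist"; returns a dict with "img" (480x640x3 uint8, red, green, blue), "z_map" (480x640 float32, m along the optical axis (not along the pixel's ray), 0 where there is no reading), "mtx" (3x3 intrinsics, pixels), "R" (3x3) and "t" (3): a world point X has camera coordinates R X + t; the wrist camera has in their place "mount" (4x4, takes a point from camera to tool coordinates, whose origin is the TCP and whose axes are the flange's). Camera axes: x right, y down, z forward; pixel columns grow to the right and rows downward; lengths in m; the calibration is good to about 2 mm. A picture is of the moment at which its call begins: read the wrist's pose just before it.
- finish_job(): hands the job in; it is judged then, once.
The state is a dict: "clock": time; "joint_pos": joint angles; "qd": joint speeds; "joint_efforts": joint torques, N m; "ee_pos": TCP position; "ee_rot": TCP orientation; "wrist_force": force on the tool from outside, world axes, zero at the start; "torque": the same for the moment, N m; "opening": finger opening in m; "gripper_force": force on a finger pad.
Only numpy, scipy, OpenCV 4.12 (cv2) and the standard library are available. Lean on these libraries where they do the work, as an engineer would, in place of code of your own. Each camera call takes 0.05 s, during which the arm holds its last target. There are 200 camera calls.

## Working session

There is one attempt and no reset: what is moved stays moved. The work goes in short steps, Python scripts to look and compute and a tool call to move; the robot and the scene stay as the last step left them, time stands still between calls to the robot, and variables do not carry over. Pictures are saved under pics/ and viewed, at most 10 in all, crops included, and the job is handed in when it is done.

Besides the shell and the picture viewer there is one more tool, called after "Call:" by a JSON object that holds its "api" and its "payload", one argument or row to a line. step_arm: Moves the arm, as the interface text tells. Its arguments: {"type":"object","properties":{"moves":{"type":"array"},"force":{"type":"number"}},"required":["moves"]}

```bash
mkdir -p pics; cat > h.py <<'E'
from workcell import *
import numpy as np, cv2
from scipy.spatial.transform import Rotation as Rn
def pts(s):
    z=s["z_map"];K=s["mtx"];v,u=np.mgrid[0:480,0:640]
    c=np.stack([(u-K[0,2])/K[0,0]*z,(v-K[1,2])/K[1,1]*z,z],-1)
    return (c-s["t"])@s["R"]   # world
def save(s,n): cv2.imwrite("pics/"+n,s["img"][:,:,::-1])
E
python3 - <<'E'
from h import *
a=snapshot("scene");b=snapshot("top")
for s,n in((a,"scene"),(b,"top")):
    save(s,n+"0.png");np.savez(n+"0.npz",**{k:s[k] for k in s})
o=get_obs();print(o["clock"],o["ee_pos"],o["ee_rot"],o["opening"])
for s in(a,b): print((-s["R"].T@s["t"]).round(3),s["mtx"][0,0])
E
```

```text
0.1 [0.13522418 0.5583888  0.23792056] [-2.35682391e-04  1.18617127e-01  9.92939765e-01 -7.37675000e-04] 0.08803559925586753
[-0.017 -0.31   0.685] 480.01546791653396
[0.358 0.094 1.112] 613.5070008845291
```

View pics/scene0.png

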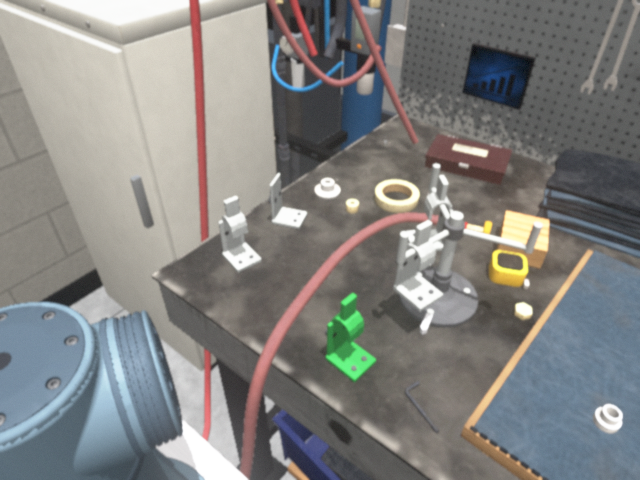

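View pics/top0.png

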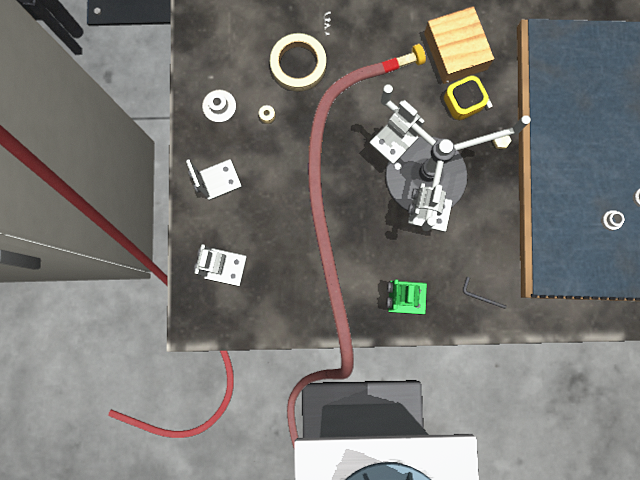

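The scene view shows the jig with the hook at (238,235), the plain plate at (288,205) and the green look-alike at (350,340). In the top view the jig is at (220,265), the plain plate at (213,178), the tree hub at (445,148) and the empty arm's pin at (526,120). A red hose runs between the jig and the tree.

```bash
python3 - <<'E'
from h import *
T=np.load("top0.npz");S=np.load("scene0.npz");P=pts(T)
def reg(u0,u1,v0,v1,zl,zh):
    q=P[v0:v1,u0:u1].reshape(-1,3);return q[(q[:,2]>zl)&(q[:,2]<zh)]
def show(n,q):
    r=cv2.minAreaRect((q[:,:2]*1000).astype(np.float32));print(n,len(q),q.mean(0).round(4),q[:,2].max().round(3),"rect",np.round(r[0],1),np.round(r[1],1),round(r[2],1))
show("bench",reg(250,300,200,300,-.1,.1))
show("hub",reg(430,460,133,163,.185,.215))
show("pin",reg(515,540,108,130,.2,.235))
show("arm",reg(460,512,115,150,.16,.19))
show("pin2",reg(375,400,80,100,.2,.235)); 
show("base",reg(380,475,120,215,.005,.022))
show("jigtab",reg(185,255,235,295,.125,.16))
show("jighook",reg(185,255,235,295,.09,.122))
show("jigfoot",reg(185,255,235,295,.006,.016))
show("plain top",reg(180,245,150,205,.09,.12))
show("plain foot",reg(180,245,150,205,.006,.016))
show("hose",reg(305,355,180,340,.006,.3))
for v in(90,150,200,250,300,350): 
    q=reg(300,355,v,v+4,.006,.4); print(v,q[:,2].max() if len(q) else None, q[:,1].mean() if len(q) else None)
# base circle fit
q=reg(380,475,120,215,.008,.0195);img=np.zeros((400,400),np.uint8)
ij=((q[:,:2]-[.4,-.25])*1000).astype(int);ok=((ij>0)&(ij<400)).all(1)
img[ij[ok,0],ij[ok,1]]=255;h=cv2.convexHull(ij[ok].astype(np.int32));print(cv2.minEnclosingCircle(h),"+400,-250")
for n,s,(x0,x1,y0,y1) in(("a",T,(350,560,60,260)),("b",S,(380,560,150,340))):
    cv2.imwrite(f"pics/c{n}.png",cv2.resize(s["img"][y0:y1,x0:x1,::-1],None,fx=3,fy=3,interpolation=3)[:600])
E
```

```text
bench 4974 [ 0.4887  0.1893 -0.0013] 0.007 rect [489.5 189.6] [ 90.9 183.1] 89.1
hub 191 [ 0.6167 -0.0914  0.1972] 0.203 rect [617.5 -92.2] [26.6 22.9] 45.2
pin 111 [ 0.6495 -0.2093  0.2148] 0.222 rect [ 650.5 -210.7] [13.4 12.8] 84.4
arm 342 [ 0.6368 -0.161   0.1733] 0.179 rect [ 637.2 -161.3] [10.9 87.9] 15.6
pin2 103 [ 0.7026 -0.0044  0.2152] 0.224 rect [704.1  -4.6] [13.2 13.4] 48.5
base 2631 [ 0.6192 -0.0881  0.0134] 0.022 rect [633.1 -92.9] [148.1 169.2] 86.8
jigtab 152 [0.4596 0.288  0.142 ] 0.15 rect [460.4 288.9] [10.3 28. ] 77.7
jighook 354 [0.4581 0.2837 0.103 ] 0.122 rect [460.7 288.9] [40.8 48.1] 77.3
jigfoot 725 [0.4536 0.2693 0.0098] 0.016 rect [457.7 277.6] [66.7 55.9] 76.6
plain top 134 [0.607  0.3151 0.1028] 0.11 rect [608.1 316. ] [49.3  6.2] 21.2
plain foot 948 [0.6197 0.2859 0.01  ] 0.016 rect [619.7 288.5] [57.6 65.8] 21.4
hose 2098 [0.4634 0.0918 0.0365] 0.048 rect [466.4  91.9] [292.3  27.1] 9.6
90 0.027647058544917683 0.07317611341550916
150 0.033371732151058826 0.11130986267796786
200 0.0410442491372026 0.11036663664960492
250 0.043137913759309476 0.0953898420644973
300 0.044654777148641314 0.07842481719276202
350 0.01953264746216092 0.06328502565750155
((217.2513885498047, 157.16294860839844), 75.02117156982422) +400,-250
```

View pics/ca.png

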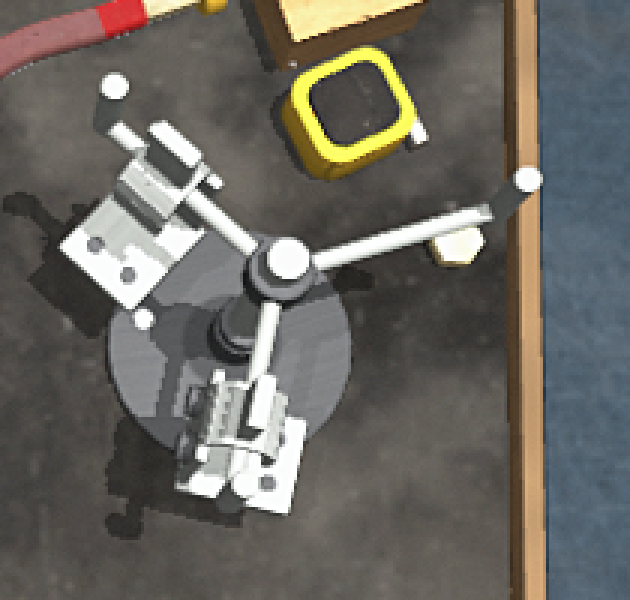

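View pics/cb.png

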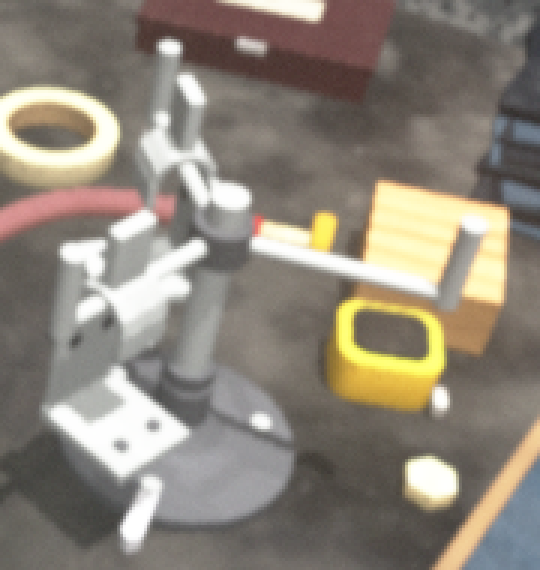

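The top crop shows the hub at (290,258) and the empty arm's pin at (526,180). In the scene crop a bar tip sticks out beyond the foot at (140,510), below the front fixed jig. I take this to be the pointer and check its direction from depth.

```bash
python3 - <<'E'
from h import *
S=np.load("scene0.npz");P=pts(S);I=S["img"].astype(int)
# pointer: above foot-level points below 45mm, near axis
A=np.array([.617,-.092])
q=P[300:335,412:445].reshape(-1,3);c=I[300:335,412:445].reshape(-1,3)
r=np.hypot(*(q[:,:2]-A).T)
m=(q[:,2]>.012)&(q[:,2]<.06)&(r>.078)&(r<.12)&(c.min(1)>100)
print(m.sum());print(np.c_[q[m],r[m],c[m].mean(1)].round(3)[::4])
m2=m&(q[:,2]>.02);d=q[m2,:2].mean(0)-A;print("dir",np.degrees(np.arctan2(d[1],d[0])),np.median(q[m2],0))
# all raised points on foot
q=P.reshape(-1,3);r=np.hypot(*(q[:,:2]-A).T);m=(r>.03)&(r<.12)&(q[:,2]>.022)&(q[:,2]<.04)
a=np.degrees(np.arctan2(q[m,1]-A[1],q[m,0]-A[0]))%360
print(np.histogram(a,36,(0,360))[0])
p=np.array([.650,-.2095])-A;print("arm",np.degrees(np.arctan2(p[1],p[0])),np.hypot(*p))
for z,(u,v) in((.03,(423,331)),(.03,(430,310)),(.018,(467,290)),(.018,(398,166))): pass
E
```

```text
65
[[ 5.40000e-01 -1.04000e-01  1.50000e-02  7.80000e-02  1.70333e+02]
 [ 5.40000e-01 -1.08000e-01  1.50000e-02  7.90000e-02  2.54000e+02]
 [ 5.38000e-01 -1.11000e-01  1.60000e-02  8.10000e-02  2.55000e+02]
 [ 5.32000e-01 -1.08000e-01  1.60000e-02  8.60000e-02  2.54000e+02]
 [ 5.37000e-01 -1.13000e-01  1.60000e-02  8.30000e-02  2.55000e+02]
 [ 5.32000e-01 -1.08000e-01  1.40000e-02  8.60000e-02  2.55000e+02]
 [ 5.36000e-01 -1.14000e-01  1.50000e-02  8.40000e-02  2.55000e+02]
 [ 5.33000e-01 -1.10000e-01  1.20000e-02  8.60000e-02  2.55000e+02]
 [ 5.37000e-01 -1.16000e-01  1.20000e-02  8.30000e-02  2.49667e+02]
 [ 5.29000e-01 -1.10000e-01  1.30000e-02  9.00000e-02  2.55000e+02]
 [ 5.35000e-01 -1.17000e-01  1.30000e-02  8.60000e-02  2.37667e+02]
 [ 5.24000e-01 -1.12000e-01  1.70000e-02  9.50000e-02  2.55000e+02]
 [ 5.32000e-01 -1.17000e-01  1.30000e-02  8.90000e-02  2.53000e+02]
 [ 5.24000e-01 -1.14000e-01  1.60000e-02  9.60000e-02  2.55000e+02]
 [ 5.19000e-01 -1.15000e-01  1.80000e-02  1.00000e-01  2.55000e+02]
 [ 5.18000e-01 -1.14000e-01  1.50000e-02  1.01000e-01  2.41667e+02]
 [ 5.20000e-01 -1.16000e-01  1.30000e-02  1.00000e-01  2.28000e+02]]
dir nan [nan nan nan]
[0 0 0 0 0 0 0 0 0 0 0 0 0 0 0 0 0 0 0 0 0 0 0 0 0 1 0 0 0 0 0 0 0 0 0 0]
arm -74.31254621469965 0.12204609784831304<stdin>:9: RuntimeWarning: Mean of empty slice.
  ret = um.true_divide(
  return _methods._mean(a, axis=axis, dtype=dtype,
```

```bash
cat >> h.py <<'E'
def go(*wps):  # wps: (x,y,z,yaw_deg of tool y)
    o=get_obs();q=o["ee_rot"];R0=Rn.from_quat([q[1],q[2],q[3],q[0]]);p=np.array(o["ee_pos"])
    print("now",p.round(4),"yaw",np.degrees(np.arctan2(*R0.as_matrix()[1::-1,1])).round(2),"F",np.round(o["wrist_force"],1),"open",round(o["opening"],4),"t",o["clock"],"q6",round(o["joint_pos"][5],2))
    for x,y,z,w in wps:
        w=np.radians(w);ey=[np.cos(w),np.sin(w),0];ez=[0,0,-1];R=Rn.from_matrix(np.c_[np.cross(ey,ez),ey,ez])
        print("t",R0.inv().apply(np.array([x,y,z])-p).round(4),"r",(R0.inv()*R).as_rotvec().round(4))
E
python3 -c "
from h import *
go((.3,.32,.29,20),(.42,.13,.29,-30.6),(.65,-.2095,.29,-30.6),(.65,-.2095,.188,-30.6))"
```

```text
now [0.1352 0.5584 0.2379] yaw 76.38 F [-0.5 -0.4 -0.2] open 0.088 t 0.1 q6 -0.21
t [-0.2163 -0.1929 -0.0518] r [-1.500e-03  5.000e-04  9.839e-01]
t [-0.3777 -0.3493 -0.0517] r [-1.3000e-03  1.2000e-03  1.8671e+00]
t [-0.6812 -0.6251 -0.0513] r [-1.3000e-03  1.2000e-03  1.8671e+00]
t [-0.6812 -0.6249  0.0507] r [-1.3000e-03  1.2000e-03  1.8671e+00]
```

Call:
{"api": "step_arm", "payload": {
  "moves": [
    {"tx": -0.03,"ty": -0.028,"tz": -0.03,"rz": 0.18,"grip": 0.4},
    {"tx": -0.07,"ty": -0.065,"tz": -0.052,"rz": 0.36,"grip": 0.4},
    {"tx": -0.11,"ty": -0.102,"tz": -0.052,"rz": 0.54,"grip": 0.4},
    {"tx": -0.15,"ty": -0.138,"tz": -0.052,"rz": 0.72,"grip": 0.4},
    {"tx": -0.19,"ty": -0.175,"tz": -0.052,"rz": 0.9,"grip": 0.4},
    {"tx": -0.23,"ty": -0.212,"tz": -0.052,"rz": 1.08,"grip": 0.4},
    {"tx": -0.27,"ty": -0.249,"tz": -0.052,"rz": 1.26,"grip": 0.4},
    {"tx": -0.31,"ty": -0.286,"tz": -0.052,"rz": 1.44,"grip": 0.4}
  ]
}}

```text
invalid input
```

```bash
python3 -c "
from h import *
go((.65,-.2095,.27,-30.6),(.65,-.2095,.188,-30.6))"
```

```text
now [0.1352 0.5584 0.2379] yaw 76.38 F [-0.5 -0.4 -0.2] open 0.088 t 0.1 q6 -0.21
t [-0.6812 -0.6251 -0.0313] r [-1.3000e-03  1.2000e-03  1.8671e+00]
t [-0.6812 -0.6249  0.0507] r [-1.3000e-03  1.2000e-03  1.8671e+00]
```

Call:
{"api": "step_arm", "payload": {
  "moves": [
    {"tx": -0.03,"ty": -0.028,"tz": -0.03,"rx": 0,"ry": 0,"rz": 0.18,"grip": 0.4},
    {"tx": -0.07,"ty": -0.065,"tz": -0.052,"rx": 0,"ry": 0,"rz": 0.36,"grip": 0.4},
    {"tx": -0.11,"ty": -0.102,"tz": -0.052,"rx": 0,"ry": 0,"rz": 0.54,"grip": 0.4},
    {"tx": -0.15,"ty": -0.138,"tz": -0.052,"rx": 0,"ry": 0,"rz": 0.72,"grip": 0.4},
    {"tx": -0.19,"ty": -0.175,"tz": -0.052,"rx": 0,"ry": 0,"rz": 0.9,"grip": 0.4},
    {"tx": -0.23,"ty": -0.212,"tz": -0.052,"rx": 0,"ry": 0,"rz": 1.08,"grip": 0.4},
    {"tx": -0.27,"ty": -0.249,"tz": -0.052,"rx": 0,"ry": 0,"rz": 1.26,"grip": 0.4},
    {"tx": -0.31,"ty": -0.286,"tz": -0.052,"rx": 0,"ry": 0,"rz": 1.44,"grip": 0.4}
  ],
  "force": 10
}}

```text
clock: 1.1
ee_pos: [0.3698, 0.2063, 0.2906]
ee_rot: [-0.0, 0.746, 0.666, 0.0]
wrist_force: [0.3, 0.5, 0.8]
opening: 0.0355
gripper_force: 0.0
```

```bash
python3 -c "
from h import *
go((.65,-.2095,.27,-30.6),(.65,-.2095,.188,-30.6))"
```

```text
now [0.3698 0.2063 0.2906] yaw -6.47 F [0.3 0.5 0.8] open 0.0355 t 1.1 q6 0.34
t [-0.3816  0.3252  0.0206] r [ 0.000e+00 -1.000e-04  4.212e-01]
t [-0.3816  0.3252  0.1026] r [ 0.000e+00 -1.000e-04  4.212e-01]
```

Call:
{"api": "step_arm", "payload": {
  "moves": [
    {"tx": -0.045,"ty": 0.038,"tz": 0,"rx": 0,"ry": 0,"rz": 0.1,"grip": 0.4},
    {"tx": -0.09,"ty": 0.077,"tz": 0,"rx": 0,"ry": 0,"rz": 0.2,"grip": 0.4},
    {"tx": -0.135,"ty": 0.115,"tz": 0,"rx": 0,"ry": 0,"rz": 0.3,"grip": 0.4},
    {"tx": -0.18,"ty": 0.153,"tz": 0,"rx": 0,"ry": 0,"rz": 0.4,"grip": 0.4},
    {"tx": -0.225,"ty": 0.192,"tz": 0,"rx": 0,"ry": 0,"rz": 0.421,"grip": 0.4},
    {"tx": -0.27,"ty": 0.23,"tz": 0,"rx": 0,"ry": 0,"rz": 0.421,"grip": 0.4},
    {"tx": -0.315,"ty": 0.269,"tz": 0,"rx": 0,"ry": 0,"rz": 0.421,"grip": 0.4},
    {"tx": -0.36,"ty": 0.307,"tz": 0,"rx": 0,"ry": 0,"rz": 0.421,"grip": 0.4}
  ],
  "force": 10
}}

```text
clock: 2.1
ee_pos: [0.6369, -0.1845, 0.2901]
ee_rot: [-0.0, 0.867, 0.498, -0.0]
wrist_force: [-0.4, 0.4, -0.2]
opening: 0.0352
gripper_force: 0.0
```

```bash
python3 -c "
from h import *
go((.65,-.2095,.25,-30.6),(.65,-.2095,.188,-30.6))"
```

```text
now [ 0.6369 -0.1845  0.2901] yaw -30.26 F [-0.4  0.4 -0.2] open 0.0352 t 2.1 q6 0.07
t [-0.015   0.024   0.0401] r [-0.0008 -0.0001  0.0059]
t [-0.015   0.024   0.1021] r [-0.0008 -0.0001  0.0059]
```

Call:
{"api": "step_arm", "payload": {
  "moves": [
    {"tx": -0.013,"ty": 0.025,"tz": 0.01,"rx": 0,"ry": 0,"rz": 0,"grip": 0.4},
    {"tx": -0.013,"ty": 0.025,"tz": 0.05,"rx": 0,"ry": 0,"rz": 0,"grip": 0.4},
    {"tx": -0.013,"ty": 0.025,"tz": 0.09,"rx": 0,"ry": 0,"rz": 0,"grip": 0.4},
    {"tx": -0.013,"ty": 0.025,"tz": 0.102,"rx": 0,"ry": 0,"rz": 0,"grip": 0.4},
    {"tx": -0.013,"ty": 0.025,"tz": 0.102,"rx": 0,"ry": 0,"rz": 0,"grip": 0.1},
    {"tx": -0.013,"ty": 0.025,"tz": 0.102,"rx": 0,"ry": 0,"rz": 0,"grip": 0.1},
    {"tx": -0.013,"ty": 0.025,"tz": 0.102,"rx": 0,"ry": 0,"rz": 0,"grip": 0.1}
  ],
  "force": 8
}}

```text
clock: 2.98
ee_pos: [0.6523, -0.2071, 0.1911]
ee_rot: [0.002, 0.867, 0.498, 0.001]
wrist_force: [0.3, 0.2, 3.0]
opening: 0.0136
gripper_force: 8.0
```

```bash
python3 -c "
from h import *
A=np.array([.617,-.092])
w=[]
for a in (-74.3,-90,-105,-120,-135,-150,-160,-167):
    a=np.radians(a); w.append((*(A+.122*np.array([np.cos(a),np.sin(a)])),.188,-30.6))
go(*w)"
```

```text
now [ 0.6523 -0.2071  0.1911] yaw -30.24 F [0.3 0.2 3. ] open 0.0136 t 2.975 q6 0.05
t [-0.0031 -0.0008  0.0031] r [ 0.0039 -0.0002  0.0062]
t [-0.0237 -0.0271  0.003 ] r [ 0.0039 -0.0002  0.0062]
t [-0.036  -0.0564  0.0029] r [ 0.0039 -0.0002  0.0062]
t [-0.0403 -0.088   0.0028] r [ 0.0039 -0.0002  0.0062]
t [-0.0363 -0.1196  0.0027] r [ 0.0039 -0.0002  0.0062]
t [-0.0242 -0.1491  0.0025] r [ 0.0039 -0.0002  0.0062]
t [-0.0121 -0.1665  0.0025] r [ 0.0039 -0.0002  0.0062]
t [-0.0019 -0.1774  0.0024] r [ 0.0039 -0.0002  0.0062]
```

Call:
{"api": "step_arm", "payload": {
  "moves": [
    {"tx": -0.0145,"ty": -0.014,"tz": 0,"rx": 0,"ry": 0,"rz": 0,"grip": 0.1},
    {"tx": -0.024,"ty": -0.027,"tz": 0,"rx": 0,"ry": 0,"rz": 0,"grip": 0.1},
    {"tx": -0.031,"ty": -0.041,"tz": 0,"rx": 0,"ry": 0,"rz": 0,"grip": 0.1},
    {"tx": -0.036,"ty": -0.056,"tz": 0,"rx": 0,"ry": 0,"rz": 0,"grip": 0.1},
    {"tx": -0.04,"ty": -0.088,"tz": 0,"rx": 0,"ry": 0,"rz": 0,"grip": 0.1},
    {"tx": -0.036,"ty": -0.12,"tz": 0,"rx": 0,"ry": 0,"rz": 0,"grip": 0.1},
    {"tx": -0.024,"ty": -0.149,"tz": 0,"rx": 0,"ry": 0,"rz": 0,"grip": 0.1},
    {"tx": -0.024,"ty": -0.149,"tz": 0,"rx": 0,"ry": 0,"rz": 0,"grip": 0.1}
  ],
  "force": 8
}}

```text
clock: 3.98
ee_pos: [0.5098, -0.1514, 0.1904]
ee_rot: [0.001, 0.867, 0.499, 0.0]
wrist_force: [-4.1, -1.2, 3.3]
opening: 0.014
gripper_force: 8.0
```

```bash
python3 -c "
from h import *
go()
b=snapshot('top');a=snapshot('scene')
for s,n in((a,'scene'),(b,'top')):
    np.savez(n+'1.npz',**{k:s[k] for k in s})
c=np.hstack([cv2.resize(s['img'][y0:y1,x0:x1,::-1],(400,400),interpolation=3) for s,x0,x1,y0,y1 in((b,360,520,90,250),(a,380,540,190,350))])
cv2.imwrite('pics/c1.png',c)"
```

```text
now [ 0.5098 -0.1514  0.1904] yaw -30.17 F [-4.1 -1.2  3.3] open 0.014 t 3.975 q6 0.01
```

View pics/c1.png

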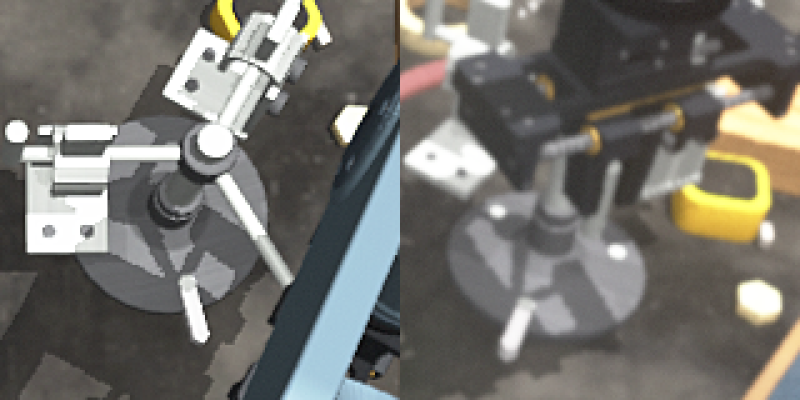

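The top crop (left) now shows the pointer bar clear, from (187,280) to (203,335), and the empty arm leading into the gripper. The scene crop (right) agrees. Next I fit the pointer's angle and the arm's angle.

```bash
cat >> h.py <<'E'
def ray(s,uv,z):
    uv=np.atleast_2d(uv).astype(float);C=-s["R"].T@s["t"]
    d=np.c_[uv,np.ones(len(uv))]@np.linalg.inv(s["mtx"]).T@s["R"]
    return (C+d*((z-C[2])/d[:,2])[:,None])[:,:2]
def ang(v): return np.degrees(np.arctan2(v[1],v[0]))
E
python3 - <<'E'
from h import *
A=np.array([.617,-.0922])
for n,(u0,u1,v0,v1) in(("top",(425,450,195,232)),("scene",(415,440,300,335))):
    s=np.load(n+"1.npz");g=s["img"].min(2)[v0:v1,u0:u1];m=(g>150).astype(np.uint8)
    k,l,st,c=cv2.connectedComponentsWithStats(m);i=1+st[1:,4].argmax();v,u=np.nonzero(l==i)
    P=pts(s)[v0:v1,u0:u1][l==i];z=np.median(P[:,2])
    for zz in(z,.014,.018):
        xy=ray(s,np.c_[u+u0,v+v0],zz);d=cv2.fitLine(xy.astype(np.float32),cv2.DIST_L2,0,.01,.01).ravel();w=xy.mean(0)
        print(n,len(u),round(zz,4),"mean",w.round(4),"ang from axis",ang(w-A).round(2),"line",ang(d[:2]).round(2),"r",np.hypot(*(xy-A).T).min().round(3),np.hypot(*(xy-A).T).max().round(3))
# arm & other pins in top
s=np.load("top1.npz");P=pts(s);q=P.reshape(-1,3);r=np.hypot(*(q[:,:2]-A).T)
m=(q[:,2]>.207)&(q[:,2]<.23)&(r>.108)&(r<.14)
a=np.degrees(np.arctan2(q[m,1]-A[1],q[m,0]-A[0]));print(np.histogram(a,36,(-180,180))[0])
m2=(q[:,2]>.163)&(q[:,2]<.18)&(r>.03)&(r<.11)
b=np.degrees(np.arctan2(q[m2,1]-A[1],q[m2,0]-A[0]));k=(b<-100);print("arm",k.sum(),np.median(b[k]))
h=(q[:,2]>.19)&(q[:,2]<.205)&(r<.016);print("hub",h.sum(),q[h].mean(0))
for lo,hi in((70,110),(-60,-20)):
    k=(a>lo)&(a<hi);print("pin",k.sum(),q[m][k].mean(0).round(4) if k.any() else 0,a[k].mean() if k.any() else 0)
E
```

```text
top 283 0.0133 mean [ 0.5551 -0.1131] ang from axis -161.34 line -13.2 r 0.044 0.097
top 283 0.014 mean [ 0.5549 -0.113 ] ang from axis -161.49 line -13.2 r 0.044 0.097
top 283 0.018 mean [ 0.5542 -0.1122] ang from axis -162.31 line -13.2 r 0.044 0.097
scene 250 0.0142 mean [ 0.5472 -0.1116] ang from axis -164.45 line 3.36 r 0.044 0.109
scene 250 0.014 mean [ 0.5473 -0.1116] ang from axis -164.46 line 3.36 r 0.043 0.109
scene 250 0.018 mean [ 0.544  -0.1128] ang from axis -164.28 line 3.36 r 0.047 0.112
[ 0  0  0  0  0  0  0  0  0  0  0  0  0  0 59 28  0  0  0  0  0  0  0  0
  0  0 58 26  0  0  0  0  0  0  0  0]
arm 277 -151.13272208549282
hub 175 [ 0.61725212 -0.09182643  0.19853165]
pin 84 [0.6195 0.0307 0.2174] 88.84415416722906
pin 87 [ 0.7223 -0.1552  0.217 ] -30.89696826505865
```

```bash
python3 - <<'E'
from h import *
A=np.array([.6172,-.092])
for n,(u0,u1,v0,v1) in(("top",(425,450,195,232)),("scene",(415,440,300,335))):
    s=np.load(n+"1.npz");g=s["img"].min(2)[v0:v1,u0:u1]
    print(g[::2,::1] if n=="top" else "")
    for th in(200,230,248):
        k,l,st,c=cv2.connectedComponentsWithStats((g>th).astype(np.uint8));i=1+st[1:,4].argmax();v,u=np.nonzero(l==i)
        z=np.median(pts(s)[v0:v1,u0:u1][l==i][:,2]);
        xy=ray(s,np.c_[u+u0,v+v0],.016);d=cv2.fitLine(xy.astype(np.float32),2,0,.01,.01).ravel();w=xy.mean(0)
        print(n,th,len(u),round(z,4),"mean",w.round(4),ang(w-A).round(2),"line",ang(d[:2]).round(2),cv2.minAreaRect((xy*1000).astype(np.float32)))
# outside-the-foot part of bar from height
s=np.load("top1.npz");P=pts(s)[195:232,425:450];r=np.hypot(*(P[...,:2]-A).reshape(-1,2).T).reshape(P.shape[:2])
m=(P[...,2]>.008)&(r>.077)&(r<.105);q=P[m];print(m.sum(),q.mean(0),ang(q.mean(0)[:2]-A))
E
```

```text
[[ 96  95  91 110 152 161 160 162 135  90  94  95  94  87 115 160 153 148
  151 151 153 154 161 144 105]
 [ 88  96  97  91 120 162 167 137  85  91  92  88  84 117 165 159 159 155
  155 154 150 149 147 146 150]
 [153  89  96  95  95  92  87  94 109 110 120 133 159 158 155 154 153 150
  148 152 157 157 155 156 156]
 [ 94  97  97  95  94  88 106 179 233 223 223 241 253 160 156 156 159 158
  158 155 154 152 154 154 155]
 [ 95  94  95  97  97  88 147 226 221 215 214 218 216 180 142 160 160 158
  156 155 154 152 150 152 148]
 [ 97  99  99 100  97  92  90 163 233 209 206 223 244 234  62  78 104 151
  154 150 148 149 149 153 158]
 [ 97  99  97  97  95  93  79 157 255 255 255 251 252 245 127  80  88  90
   82 113 166 159 156 156 134]
 [ 96  96  96  94  92  95  87  96 202 255 253 250 249 251 222  60  87  91
   90  87  81 105 130  77  43]
 [ 95  97  95  97  95  93  92  78 150 253 255 251 249 251 253 157  75  86
   76  60  54  52  67  69  70]
 [ 97  98  98  96  98  98  97  88  85 187 255 253 250 249 252 234  24  49
   62  64  67  66  71  72  75]
 [ 42  47  49  49  45  39  39  42  71 155 245 255 
[... 1228 characters left out ...]
94 0.0135 mean [ 0.5409 -0.1087] -167.69 line 14.4 ((541.0551147460938, -108.59033966064453), (39.088531494140625, 9.803003311157227), 15.554844856262207)

scene 200 129 0.0147 mean [ 0.5406 -0.1102] -166.61 line 12.21 ((541.1636962890625, -109.88300323486328), (50.470035552978516, 10.979116439819336), 12.919354438781738)
scene 230 82 0.0147 mean [ 0.5379 -0.1106] -166.81 line 12.07 ((538.3143920898438, -110.53153991699219), (37.598541259765625, 9.124649047851562), 12.35353946685791)
scene 248 2 0.0145 mean [ 0.5319 -0.1121] -166.77 line 29.28 ((531.8863525390625, -112.05052185058594), (2.3008832931518555, 0.0), -150.61012268066406)
77 [ 0.53219502 -0.11140301  0.01275651] -167.1421000700001
```

```bash
python3 - <<'E'
from h import *
o=get_obs();p=np.array(o["ee_pos"])
f=lambda a:.123*np.array([np.cos(np.radians(a)),np.sin(np.radians(a))])
go(*[(*(p[:2]+f(a)-f(-151.06)),p[2],-30.17) for a in(-155,-159,-163,-167.2)])
E
```

```text
now [ 0.5106 -0.153   0.1904] yaw -30.21 F [-4.9 -1.2  6.4] open 0.0134 t 4.075 q6 0.01
t [ 0.0046 -0.0071 -0.    ] r [ 0.002   0.0013 -0.0007]
t [ 0.0097 -0.014  -0.    ] r [ 0.002   0.0013 -0.0007]
t [ 0.0153 -0.0205 -0.0001] r [ 0.002   0.0013 -0.0007]
t [ 0.0217 -0.0269 -0.0001] r [ 0.002   0.0013 -0.0007]
```

Call:
{"api": "step_arm", "payload": {
  "moves": [
    {"tx": 0.0046,"ty": -0.0071,"tz": 0,"rx": 0,"ry": 0,"rz": 0,"grip": 0.1},
    {"tx": 0.0097,"ty": -0.014,"tz": 0,"rx": 0,"ry": 0,"rz": 0,"grip": 0.1},
    {"tx": 0.0153,"ty": -0.0205,"tz": 0,"rx": 0,"ry": 0,"rz": 0,"grip": 0.1},
    {"tx": 0.0217,"ty": -0.0269,"tz": 0,"rx": 0,"ry": 0,"rz": 0,"grip": 0.1},
    {"tx": 0.0217,"ty": -0.0269,"tz": 0,"rx": 0,"ry": 0,"rz": 0,"grip": 0.1},
    {"tx": 0.0217,"ty": -0.0269,"tz": 0,"rx": 0,"ry": 0,"rz": 0,"grip": 0.1}
  ],
  "force": 8
}}

```text
clock: 4.82
ee_pos: [0.4991, -0.121, 0.1902]
ee_rot: [0.001, 0.867, 0.498, 0.0]
wrist_force: [-3.5, -0.5, 7.6]
opening: 0.0138
gripper_force: 8.0
```

```bash
cat > tree.py <<'E'
from h import *
def tree(tag):
    s=snapshot("top");np.savez(f"top{tag}.npz",**{k:s[k] for k in s});A=np.array([.6172,-.092]);P=pts(s);q=P.reshape(-1,3)
    r=np.hypot(*(q[:,:2]-A).T);a=np.degrees(np.arctan2(q[:,1]-A[1],q[:,0]-A[0]))
    pin=(q[:,2]>.207)&(q[:,2]<.23)&(r>.108)&(r<.14)
    for lo,hi,off in((45,110,-240),(-85,-20,-120),(-180,-130,0)):
        k=pin&(a>lo)&(a<hi)
        if k.sum()>20: print("pin",k.sum(),q[k].mean(0).round(4),"-> empty arm",(ang(q[k].mean(0)[:2]-A)+off).round(2))
    k=(q[:,2]>.163)&(q[:,2]<.18)&(r>.03)&(r<.105)&(a<-130)&(a>-180);print("arm",k.sum(),np.median(a[k]).round(2),ang(q[k].mean(0)[:2]-A).round(2))
    return s
if __name__=="__main__":
    import sys;go();tree(sys.argv[1])
E
python3 tree.py 2
```

```text
now [ 0.4991 -0.121   0.1902] yaw -30.27 F [-3.5 -0.5  7.6] open 0.0138 t 4.825 q6 0.06
pin 85 [0.6502 0.0258 0.2177] -> empty arm -165.65
pin 88 [ 0.7027 -0.1793  0.2171] -> empty arm -165.62
arm 204 -166.24 -165.74
```

Call:
{"api": "step_arm", "payload": {
  "moves": [
    {"tx": 0.0024,"ty": -0.0023,"tz": 0,"rx": 0,"ry": 0,"rz": 0,"grip": 0.1},
    {"tx": 0.0024,"ty": -0.0023,"tz": 0,"rx": 0,"ry": 0,"rz": 0,"grip": 0.1},
    {"tx": 0.0024,"ty": -0.0023,"tz": 0,"rx": 0,"ry": 0,"rz": 0,"grip": 0.1}
  ],
  "force": 8
}}

```text
clock: 5.25
ee_pos: [0.4984, -0.1179, 0.1901]
ee_rot: [0.001, 0.867, 0.498, 0.0]
wrist_force: [-3.5, -1.2, 6.6]
opening: 0.0138
gripper_force: 8.0
```

```bash
python3 tree.py 3
```

```text
now [ 0.4984 -0.1179  0.1901] yaw -30.28 F [-3.5 -1.2  6.6] open 0.0138 t 5.25 q6 0.06
pin 83 [0.6531 0.0252 0.2176] -> empty arm -167.05
pin 89 [ 0.7005 -0.1817  0.2172] -> empty arm -167.09
arm 191 -167.68 -167.27
```

Call:
{"api": "step_arm", "payload": {
  "moves": [
    {"tx": 0,"ty": 0,"tz": 0,"rx": 0,"ry": 0,"rz": 0,"grip": 0.4},
    {"tx": 0,"ty": 0,"tz": 0,"rx": 0,"ry": 0,"rz": 0,"grip": 0.4},
    {"tx": 0,"ty": 0,"tz": -0.02,"rx": 0,"ry": 0,"rz": 0,"grip": 0.4},
    {"tx": 0,"ty": 0,"tz": -0.06,"rx": 0,"ry": 0,"rz": 0,"grip": 0.4},
    {"tx": 0,"ty": 0,"tz": -0.1,"rx": 0,"ry": 0,"rz": 0,"grip": 0.4},
    {"tx": 0,"ty": 0,"tz": -0.1,"rx": 0,"ry": 0,"rz": 0,"grip": 0.4}
  ],
  "force": 8
}}

```text
clock: 6.05
ee_pos: [0.4992, -0.1177, 0.2922]
ee_rot: [0.003, 0.867, 0.498, 0.002]
wrist_force: [0.9, 0.7, -0.6]
opening: 0.0351
gripper_force: 0.0
```

```bash
python3 tree.py 4; python3 -c "
from h import *
go((.4604,.2889,.29,77.7))"
```

```text
now [ 0.4992 -0.1177  0.2922] yaw -30.25 F [ 0.9  0.7 -0.6] open 0.0351 t 6.05 q6 0.06
pin 82 [0.653  0.0253 0.2178] -> empty arm -166.98
pin 91 [ 0.7006 -0.1814  0.217 ] -> empty arm -166.97
arm 287 -167.49 -167.18
now [ 0.4981 -0.1172  0.2899] yaw -30.25 F [-0.4  0.2 -0.6] open 0.0351 t 6.1 q6 0.06
t [ 0.3318 -0.2372 -0.0007] r [ 0.0024  0.0027 -1.8841]
```

Call:
{"api": "step_arm", "payload": {
  "moves": [
    {"tx": 0.035,"ty": -0.025,"tz": 0,"rx": 0,"ry": 0,"rz": -0.18,"grip": 0.4},
    {"tx": 0.075,"ty": -0.054,"tz": 0,"rx": 0,"ry": 0,"rz": -0.36,"grip": 0.4},
    {"tx": 0.115,"ty": -0.082,"tz": 0,"rx": 0,"ry": 0,"rz": -0.54,"grip": 0.4},
    {"tx": 0.155,"ty": -0.111,"tz": 0,"rx": 0,"ry": 0,"rz": -0.72,"grip": 0.4},
    {"tx": 0.195,"ty": -0.139,"tz": 0,"rx": 0,"ry": 0,"rz": -0.9,"grip": 0.4},
    {"tx": 0.235,"ty": -0.168,"tz": 0,"rx": 0,"ry": 0,"rz": -1.08,"grip": 0.4},
    {"tx": 0.275,"ty": -0.197,"tz": 0,"rx": 0,"ry": 0,"rz": -1.26,"grip": 0.4},
    {"tx": 0.31,"ty": -0.222,"tz": 0,"rx": 0,"ry": 0,"rz": -1.44,"grip": 0.4}
  ],
  "force": 8
}}

```text
clock: 7.1
ee_pos: [0.4605, 0.2644, 0.2867]
ee_rot: [-0.001, 0.32, 0.947, -0.001]
wrist_force: [-0.2, 0.1, -0.2]
opening: 0.0357
gripper_force: 0.0
```

```bash
python3 -c "
from h import *
go((.4604,.2889,.25,77.7))"
```

```text
now [0.4605 0.2644 0.2867] yaw 52.63 F [-0.2  0.1 -0.2] open 0.0357 t 7.1 q6 -0.62
t [0.0149 0.0195 0.0367] r [-0.0019 -0.0023 -0.4376]
```

Call:
{"api": "step_arm", "payload": {
  "moves": [
    {"tx": 0.008,"ty": 0.01,"tz": 0.01,"rx": 0,"ry": 0,"rz": -0.18,"grip": 0.4},
    {"tx": 0.015,"ty": 0.0195,"tz": 0.02,"rx": 0,"ry": 0,"rz": -0.35,"grip": 0.4},
    {"tx": 0.015,"ty": 0.0195,"tz": 0.037,"rx": 0,"ry": 0,"rz": -0.43,"grip": 0.4},
    {"tx": 0.015,"ty": 0.0195,"tz": 0.037,"rx": 0,"ry": 0,"rz": -0.43,"grip": 0.4},
    {"tx": 0.015,"ty": 0.0195,"tz": 0.037,"rx": 0,"ry": 0,"rz": -0.43,"grip": 0.4}
  ],
  "force": 8
}}

```text
clock: 7.72
ee_pos: [0.4617, 0.2872, 0.2513]
ee_rot: [-0.0, 0.115, 0.993, -0.0]
wrist_force: [0.0, 0.3, 0.5]
opening: 0.0353
gripper_force: 0.0
```

```bash
python3 - <<'E'
from h import *
go((.4604,.2889,.25,77.7),(.4604,.2889,.115,77.7))
o=get_obs();w=snapshot("wrist");q=o["ee_rot"];R=Rn.from_quat([q[1],q[2],q[3],q[0]]).as_matrix()
z=w["z_map"];K=w["mtx"];v,u=np.mgrid[0:480,0:640]
c=np.stack([(u-K[0,2])/K[0,0]*z,(v-K[1,2])/K[1,1]*z,z,np.ones_like(z)],-1)@w["mount"].T
W=c[...,:3]@R.T+o["ee_pos"]
m=(z>0)&(W[...,2]>.13)&(W[...,2]<.16)&(np.hypot(W[...,0]-.46,W[...,1]-.289)<.05)
p=W[m];print(m.sum(),p.mean(0) if m.any() else "")
if m.sum()>20: print(cv2.minAreaRect((p[:,:2]*1000).astype(np.float32)),p[:,2].max())
save(w,"w0.png")
E
```

```text
now [0.4617 0.2872 0.2513] yaw 76.78 F [0.  0.3 0.5] open 0.0353 t 7.725 q6 -1.0
t [0.0016 0.0014 0.0013] r [-0.0005 -0.0009 -0.016 ]
t [0.0015 0.0014 0.1363] r [-0.0005 -0.0009 -0.016 ]
638 [0.45825356 0.29137482 0.14399499]
((460.1715087890625, 291.1114196777344), (9.495417594909668, 27.758174896240234), 76.8276138305664) 0.1474934003356358
```

View pics/w0.png

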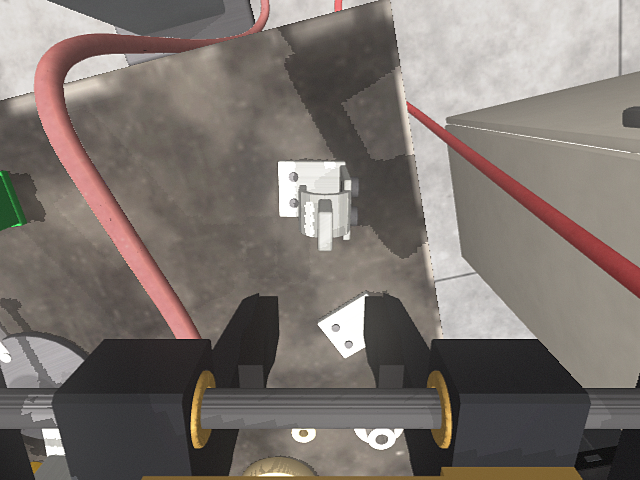

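The wrist view shows the jig's tab at (325,225), lined up with the fingers. Depth puts it at (0.460, 0.290) with yaw 77°.

Call:
{"api": "step_arm", "payload": {
  "moves": [
    {"tx": 0.002,"ty": 0.0024,"tz": 0.02,"rx": 0,"ry": 0,"rz": -0.01,"grip": 0.4},
    {"tx": 0.002,"ty": 0.0024,"tz": 0.06,"rx": 0,"ry": 0,"rz": -0.01,"grip": 0.4},
    {"tx": 0.002,"ty": 0.0024,"tz": 0.1,"rx": 0,"ry": 0,"rz": -0.01,"grip": 0.4},
    {"tx": 0.002,"ty": 0.0024,"tz": 0.125,"rx": 0,"ry": 0,"rz": -0.01,"grip": 0.4},
    {"tx": 0.002,"ty": 0.0024,"tz": 0.135,"rx": 0,"ry": 0,"rz": -0.01,"grip": 0.4},
    {"tx": 0.002,"ty": 0.0024,"tz": 0.135,"rx": 0,"ry": 0,"rz": -0.01,"grip": 0.05},
    {"tx": 0.002,"ty": 0.0024,"tz": 0.135,"rx": 0,"ry": 0,"rz": -0.01,"grip": 0.05},
    {"tx": 0.002,"ty": 0.0024,"tz": 0.135,"rx": 0,"ry": 0,"rz": -0.01,"grip": 0.05}
  ],
  "force": 35
}}

```text
clock: 8.78
ee_pos: [0.4613, 0.2905, 0.1181]
ee_rot: [0.001, 0.109, 0.994, 0.0]
wrist_force: [0.4, -0.3, 1.9]
opening: 0.0098
gripper_force: 35.0
```

Call:
{"api": "step_arm", "payload": {
  "moves": [
    {"tx": 0,"ty": 0,"tz": 0,"rx": 0,"ry": 0,"rz": 0,"grip": 0.05},
    {"tx": 0,"ty": 0,"tz": -0.01,"rx": 0,"ry": 0,"rz": 0,"grip": 0.05},
    {"tx": 0,"ty": 0,"tz": -0.04,"rx": 0,"ry": 0,"rz": 0,"grip": 0.05},
    {"tx": 0,"ty": 0,"tz": -0.08,"rx": 0,"ry": 0,"rz": 0,"grip": 0.05},
    {"tx": 0,"ty": 0,"tz": -0.12,"rx": 0,"ry": 0,"rz": 0,"grip": 0.05},
    {"tx": 0,"ty": 0,"tz": -0.14,"rx": 0,"ry": 0,"rz": 0,"grip": 0.05},
    {"tx": 0,"ty": 0,"tz": -0.14,"rx": 0,"ry": 0,"rz": 0,"grip": 0.05}
  ],
  "force": 35
}}

```text
clock: 9.65
ee_pos: [0.461, 0.2906, 0.2585]
ee_rot: [0.001, 0.109, 0.994, 0.001]
wrist_force: [0.3, -1.2, -2.8]
opening: 0.0099
gripper_force: 35.0
```

```bash
python3 - <<'E'
from h import *
a=np.radians(-167.1);r=np.array([np.cos(a),np.sin(a)]);A=np.array([.6172,-.092]);H=A+.08*r;left=np.array([-np.sin(np.radians(12.9)),np.cos(np.radians(12.9))])
print("hook pt",H)
go((*(H+.12*left),.25,102.9),(*H,.25,102.9))
s=snapshot("scene");save(s,"s2.png")
E
```

```text
hook pt [ 0.5392191  -0.10986001]
now [0.461  0.2906 0.2585] yaw 77.47 F [ 0.3 -1.2 -2.8] open 0.0099 t 9.65 q6 -1.01
t [-0.1117 -0.2656  0.0083] r [ 0.0012  0.0031 -0.4439]
t [-0.1632 -0.3739  0.0083] r [ 0.0012  0.0031 -0.4439]
```

View pics/s2.png

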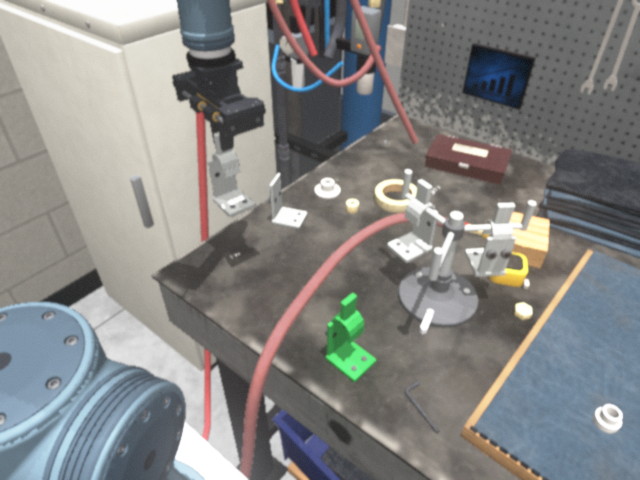

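The scene view shows the jig held upright by its tab at (228,180), with the plain plate undisturbed at (288,205). The tree's empty arm points toward the robot at (440,255), above the pointer at (427,320).

Call:
{"api": "step_arm", "payload": {
  "moves": [
    {"tx": -0.015,"ty": -0.035,"tz": 0,"rx": 0,"ry": 0,"rz": -0.06,"grip": 0.05},
    {"tx": -0.034,"ty": -0.08,"tz": 0,"rx": 0,"ry": 0,"rz": -0.15,"grip": 0.05},
    {"tx": -0.053,"ty": -0.125,"tz": 0,"rx": 0,"ry": 0,"rz": -0.24,"grip": 0.05},
    {"tx": -0.072,"ty": -0.17,"tz": 0.004,"rx": 0,"ry": 0,"rz": -0.33,"grip": 0.05},
    {"tx": -0.091,"ty": -0.215,"tz": 0.008,"rx": 0,"ry": 0,"rz": -0.41,"grip": 0.05},
    {"tx": -0.106,"ty": -0.25,"tz": 0.01,"rx": 0,"ry": 0,"rz": -0.443,"grip": 0.05},
    {"tx": -0.112,"ty": -0.2656,"tz": 0.01,"rx": 0,"ry": 0,"rz": -0.443,"grip": 0.05},
    {"tx": -0.112,"ty": -0.2656,"tz": 0.01,"rx": 0,"ry": 0,"rz": -0.443,"grip": 0.05}
  ],
  "force": 35
}}

```text
clock: 10.7
ee_pos: [0.5115, 0.0063, 0.2456]
ee_rot: [-0.001, -0.111, 0.994, 0.001]
wrist_force: [-0.6, -0.7, -2.1]
opening: 0.0097
gripper_force: 35.0
```

```bash
python3 - <<'E'
from h import *
go((.5392,-.1099,.248,102.9))
s=snapshot("scene");P=pts(s).reshape(-1,3);C=s["img"].reshape(-1,3)
o=get_obs();p=o["ee_pos"]
# jig points in jig frame about TCP
d=P-p;w=np.radians(12.9);x=d[:,0]*np.cos(w)+d[:,1]*np.sin(w);y=-d[:,0]*np.sin(w)+d[:,1]*np.cos(w)
m=(abs(x)<.04)&(abs(y)<.06)&(d[:,2]>-.14)&(d[:,2]<-.005)
for lo in np.arange(-.14,0,.01):
    k=m&(d[:,2]>=lo)&(d[:,2]<lo+.01)
    if k.sum()>5: print(round(lo,3),k.sum(),"x",x[k].min().round(3),x[k].max().round(3),"y",y[k].min().round(3),y[k].max().round(3))
E
```

```text
now [0.5115 0.0063 0.2456] yaw 102.71 F [-0.6 -0.7 -2.1] open 0.0097 t 10.7 q6 -2.01
t [-0.0014 -0.1194 -0.0025] r [ 0.0013 -0.0018 -0.0033]
-0.12 119 x -0.033 0.019 y -0.046 0.019
-0.11 857 x -0.032 0.026 y -0.046 0.02
-0.1 59 x -0.028 0.019 y 0.013 0.019
-0.09 61 x -0.028 0.022 y 0.013 0.02
-0.08 57 x -0.028 0.021 y 0.013 0.018
-0.07 66 x -0.028 0.023 y 0.013 0.028
-0.06 99 x -0.028 0.021 y 0.013 0.028
-0.05 97 x -0.028 0.019 y -0.023 0.022
-0.04 94 x -0.028 0.014 y -0.023 0.02
-0.03 102 x -0.028 0.013 y -0.022 0.02
-0.02 222 x -0.021 0.015 y -0.021 0.017
-0.01 39 x -0.021 0.0 y -0.009 0.008
```

Call:
{"api": "step_arm", "payload": {
  "moves": [
    {"tx": -0.004,"ty": -0.02,"tz": -0.001,"rx": 0,"ry": 0,"rz": -0.003,"grip": 0.05},
    {"tx": -0.004,"ty": -0.04,"tz": -0.001,"rx": 0,"ry": 0,"rz": -0.003,"grip": 0.05},
    {"tx": -0.004,"ty": -0.06,"tz": -0.001,"rx": 0,"ry": 0,"rz": -0.003,"grip": 0.05},
    {"tx": -0.004,"ty": -0.08,"tz": -0.001,"rx": 0,"ry": 0,"rz": -0.003,"grip": 0.05},
    {"tx": -0.004,"ty": -0.1,"tz": -0.001,"rx": 0,"ry": 0,"rz": -0.003,"grip": 0.05},
    {"tx": -0.004,"ty": -0.112,"tz": -0.001,"rx": 0,"ry": 0,"rz": -0.003,"grip": 0.05},
    {"tx": -0.004,"ty": -0.1185,"tz": -0.001,"rx": 0,"ry": 0,"rz": -0.003,"grip": 0.05},
    {"tx": -0.004,"ty": -0.1185,"tz": -0.001,"rx": 0,"ry": 0,"rz": -0.003,"grip": 0.05}
  ],
  "force": 35
}}

```text
clock: 11.75
ee_pos: [0.5423, -0.1082, 0.2476]
ee_rot: [-0.0, -0.113, 0.994, 0.0]
wrist_force: [-0.1, 0.4, -2.3]
opening: 0.0094
gripper_force: 35.0
```

```bash
python3 - <<'E'
from h import *
from tree import tree
tree(6);go((.5392,-.1099,.192,102.9))
s=snapshot("scene");np.savez("scene6.npz",**{k:s[k] for k in s})
cv2.imwrite("pics/s6.png",cv2.resize(s["img"][150:340,360:560,::-1],None,fx=3,fy=3,interpolation=3))
E
```

```text
pin 81 [0.6532 0.0253 0.2177] -> empty arm -167.06
arm 5 -173.26 -172.85
now [ 0.5423 -0.1078  0.2477] yaw 103.02 F [ 0.5 -0.7 -2.2] open 0.0095 t 11.8 q6 -2.21
t [ 0.0034 -0.0014  0.0557] r [ 0.0004 -0.0001  0.0021]
```

View pics/s6.png

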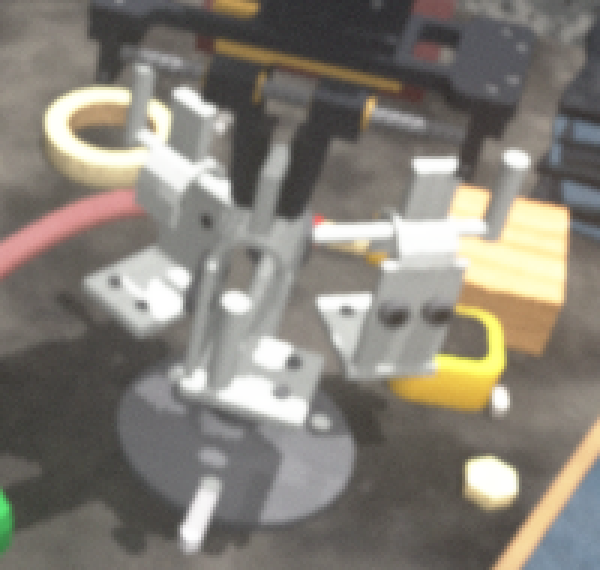

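The crop shows the bar inside the hook's opening, with its pin at (235,340), the hook at (250,250) and the foot below it. The tree has not moved.

Call:
{"api": "step_arm", "payload": {
  "moves": [
    {"tx": 0,"ty": 0,"tz": 0.015,"rx": 0,"ry": 0,"rz": 0,"grip": 0.05},
    {"tx": 0,"ty": 0,"tz": 0.03,"rx": 0,"ry": 0,"rz": 0,"grip": 0.05},
    {"tx": 0,"ty": 0,"tz": 0.042,"rx": 0,"ry": 0,"rz": 0,"grip": 0.05},
    {"tx": 0,"ty": 0,"tz": 0.049,"rx": 0,"ry": 0,"rz": 0,"grip": 0.05},
    {"tx": 0,"ty": 0,"tz": 0.053,"rx": 0,"ry": 0,"rz": 0,"grip": 0.05},
    {"tx": 0,"ty": 0,"tz": 0.053,"rx": 0,"ry": 0,"rz": 0,"grip": 0.05}
  ],
  "force": 35
}}

```text
clock: 12.6
ee_pos: [0.5423, -0.108, 0.1946]
ee_rot: [-0.0, -0.113, 0.994, 0.0]
wrist_force: [0.2, -0.2, -2.3]
opening: 0.0094
gripper_force: 35.0
```

Call:
{"api": "step_arm", "payload": {
  "moves": [
    {"tx": 0,"ty": 0,"tz": 0.0015,"rx": 0,"ry": 0,"rz": 0,"grip": 0.05},
    {"tx": 0,"ty": 0,"tz": 0.003,"rx": 0,"ry": 0,"rz": 0,"grip": 0.05},
    {"tx": 0,"ty": 0,"tz": 0.003,"rx": 0,"ry": 0,"rz": 0,"grip": 0.05}
  ],
  "force": 35
}}

```text
clock: 12.98
ee_pos: [0.5423, -0.108, 0.1917]
ee_rot: [-0.0, -0.113, 0.994, -0.0]
wrist_force: [0.1, 0.3, -2.8]
opening: 0.0096
gripper_force: 35.0
```

```bash
python3 tree.py 7
```

```text
now [ 0.5423 -0.108   0.1917] yaw 103.02 F [ 0.1  0.3 -2.8] open 0.0096 t 12.975 q6 -2.21
pin 83 [0.653  0.0252 0.2178] -> empty arm -166.99
pin 22 [ 0.5021 -0.1209  0.2191] -> empty arm -165.93
arm 23 -166.99 -166.48
```

Still carrying the jig's weight, so I lower a bit more.

Call:
{"api": "step_arm", "payload": {
  "moves": [
    {"tx": 0,"ty": 0,"tz": 0.001,"rx": 0,"ry": 0,"rz": 0,"grip": 0.05},
    {"tx": 0,"ty": 0,"tz": 0.002,"rx": 0,"ry": 0,"rz": 0,"grip": 0.05},
    {"tx": 0,"ty": 0,"tz": 0.002,"rx": 0,"ry": 0,"rz": 0,"grip": 0.05}
  ],
  "force": 35
}}

```text
clock: 13.4
ee_pos: [0.5425, -0.1082, 0.1905]
ee_rot: [0.0, -0.113, 0.994, -0.0]
wrist_force: [-2.7, 0.2, 4.2]
opening: 0.0098
gripper_force: 35.0
```

Call:
{"api": "step_arm", "payload": {
  "moves": [
    {"tx": 0,"ty": 0,"tz": -0.001,"rx": 0,"ry": 0,"rz": 0,"grip": 0.05},
    {"tx": 0,"ty": 0,"tz": -0.001,"rx": 0,"ry": 0,"rz": 0,"grip": 0.4},
    {"tx": 0,"ty": 0,"tz": -0.001,"rx": 0,"ry": 0,"rz": 0,"grip": 0.4},
    {"tx": 0,"ty": 0,"tz": -0.001,"rx": 0,"ry": 0,"rz": 0,"grip": 0.4},
    {"tx": 0,"ty": 0,"tz": -0.02,"rx": 0,"ry": 0,"rz": 0,"grip": 0.4},
    {"tx": 0,"ty": 0,"tz": -0.06,"rx": 0,"ry": 0,"rz": 0,"grip": 0.4},
    {"tx": 0,"ty": 0,"tz": -0.1,"rx": 0,"ry": 0,"rz": 0,"grip": 0.4},
    {"tx": 0,"ty": 0,"tz": -0.13,"rx": 0,"ry": 0,"rz": 0,"grip": 0.4}
  ],
  "force": 35
}}

```text
clock: 14.4
ee_pos: [0.5427, -0.1082, 0.3218]
ee_rot: [0.001, -0.113, 0.994, -0.0]
wrist_force: [0.3, -0.3, 1.1]
opening: 0.0354
gripper_force: 0.0
```

Call:
{"api": "step_arm", "payload": {
  "moves": [
    {"tx": 0,"ty": 0.04,"tz": 0,"rx": 0,"ry": 0,"rz": 0,"grip": 0.4},
    {"tx": 0,"ty": 0.09,"tz": 0,"rx": 0,"ry": 0,"rz": 0,"grip": 0.4},
    {"tx": 0,"ty": 0.14,"tz": 0,"rx": 0,"ry": 0,"rz": 0,"grip": 0.4},
    {"tx": 0,"ty": 0.19,"tz": 0,"rx": 0,"ry": 0,"rz": 0,"grip": 0.4},
    {"tx": 0,"ty": 0.23,"tz": 0,"rx": 0,"ry": 0,"rz": 0,"grip": 0.4},
    {"tx": 0,"ty": 0.23,"tz": 0,"rx": 0,"ry": 0,"rz": 0,"grip": 0.4}
  ],
  "force": 35
}}

```text
clock: 15.15
ee_pos: [0.4898, 0.1183, 0.3199]
ee_rot: [0.0, -0.115, 0.993, 0.0]
wrist_force: [-0.5, 0.5, 0.4]
opening: 0.0354
gripper_force: 0.0
```

```bash
python3 - <<'E'
from h import *
from tree import tree
go();b=tree(8);a=snapshot("scene")
c=np.hstack([cv2.resize(s['img'][y0:y1,x0:x1,::-1],(400,400),interpolation=3) for s,x0,x1,y0,y1 in((b,360,540,70,250),(a,370,550,160,340))])
cv2.imwrite('pics/c8.png',c)
s=b;A=np.array([.6172,-.092]);g=s["img"].min(2)[195:232,425:450]
E
```

```text
now [0.4898 0.1183 0.3199] yaw 103.25 F [-0.5  0.5  0.4] open 0.0354 t 15.15 q6 -1.8
pin 90 [ 0.7008 -0.1818  0.2169] -> empty arm -167.05
pin 84 [ 0.4977 -0.1189  0.2179] -> empty arm -167.29
arm 449 -170.55 -169.36
```

View pics/c8.png

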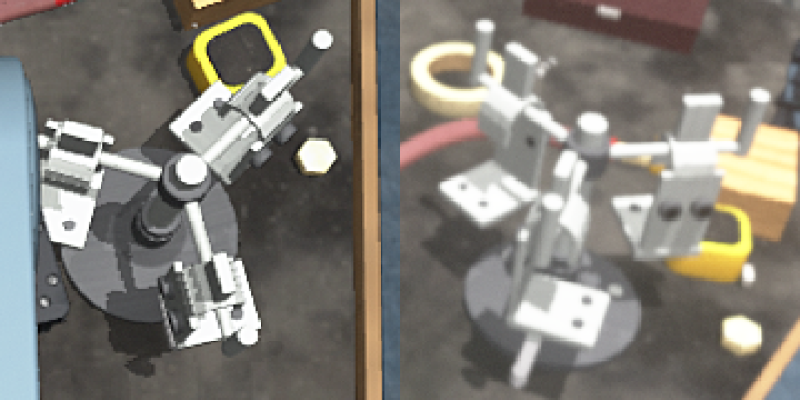

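Both crops show the jig hanging on the front arm, at (205,285) in the top view, above the pointer, with the gripper well clear. The arm angle reads −167.1° against the pointer's −167.2°.

```bash
python3 -c "
from workcell import *
print(finish_job())"
```

```text
the job is handed in; nothing more can be done
None
```

The job is handed in at about 15 s of the 58 s: the tree's empty arm stands above its pointer (measured −167.1° against −167.2°), the hooked jig hangs on that arm and is let go, and the plain plate and the green look-alike were not touched.

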